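Load the missing balls into a deck capstan's thrust bearing

ROBOT

A 6-joint arm with a two-finger parallel gripper is mounted at the origin on the work surface. World frame = base frame: x ahead of the robot, y to its left, z up, the work surface at z = 0. Lengths are in m, angles in rad, forces in N, time in s.
With the tool pointing down it reaches from about 0.35 to 0.775 m from the base axis. Payload 5.5 kg.
Tool frame: the origin (TCP) lies on the centre line of the jaws, within the pads' length; the fingertips stand 11 mm ahead of it and the grasp point (between the pads) lies 8 mm behind it; z points along the fingers, y is the line along which they close (so a half turn about z gives the same grasp; the last joint's range is limited). The gripper opens to 85 mm and grips with 20 to 120 N. Pads are 22 mm wide; open, the fingers measure 114 mm over their backs; the gripper's body (76 mm by 85 mm) begins 54 mm behind the grasp point. The pads swing forward as they close: fully open they stand 13 mm farther back than shut.
Start: joints at [-1.448, 0.313, 0.046, 1.304, 0, 1.431], TCP at [0.149, -0.555, 0.242] pointing down, gripper open.
Joint ranges: [-2.76, 2.76], [-0.86, 1.69], [-1.03, 1.26], [-2.2, 2.34], [-1.47, 1.5], [-3.14, 3.14]. Speed limits (rad/s): [2.57, 2.57, 3.14, 3.14, 3.14, 3.14].

INTERFACE

Orientations are given as a unit quaternion [w, x, y, z].
In Python, from workcell import get_state, eyes, env gives the robot as it stands.
- The arm moves only by the shell command python3 -m inch 'ROWS' [OPENING] [FORCE]. ROWS is JSON, one flat list of numbers, 4 for each row, row after row: the shift along the tool's x, y, z in cm, then the turn about the tool's z in rad. A call has exactly 5 rows; each row shifts and turns the commanded pose from where the row before left it, along the tool's axes as they then stand; what a row does not reach is not made up. A row lasts 1/12 s, in which the tool goes at most 41.7 mm and 7.16 degrees, less where a joint would pass 70% of its speed; a pose out of reach is approached as far as the arm can. A call is refused whole if a number of a shift passes 4.17 or a number of a turn 0.125, either way. A call with a gripper value outside its range is refused whole. OPENING is the opening, from -1 (shut) to 1 (fully open), set as the call begins (- or left out, the last holds). The fingers move at their own pace and stop on an object; FORCE is the grip in N (left out, the last holds). Time passes only in rows, so rows that do not move let the fingers close, or fill a call up. It gives the time, the measured TCP pose, the force, the opening and the grip force at its end, in the units of the state.
- get_state(): the state, without advancing time (a new reading comes with each control period).
- eyes.read_camera(name): name is "side" or "top" or "wrist"; returns the picture (420x560x3 uint8, red, green, blue); there is no depth.
- eyes.camera_info(name): a dict with "fovy" (degrees; the focal length in pixels is half the picture's height over the tangent of half this angle, whatever the lens; pixels are square), "cx", "cy" (the principal point, pixels), "xyz" and "orientation" of the camera in the world. Camera axes: x right, y down, z forward; pixel columns grow to the right and rows downward; lengths in m; the calibration is good to about 2 mm. A picture is of the moment at which its call begins: read the wrist's pose just before it. camera_info takes no time and is no camera call; for the wrist camera it gives the pose at the moment of the call.
- env.hand_in(): hands the job in; it is judged then, once.
The state is a dict: "clock": time; "joint_pos": joint angles; "qvel": joint speeds; "tau": joint torques, N m; "tcp_pos": TCP position; "orientation": TCP orientation; "wrist_force": force on the tool from outside, world axes, zero at the start; "ft_torque": the same for the moment, N m; "finger_gap": finger opening in m; "grip_force": force on a finger pad.
Only numpy, scipy, OpenCV 4.12 (cv2) and the standard library are available. Lean on these libraries where they do the work, as an engineer would, in place of code of your own. Each camera call takes 0.05 s, during which the arm holds its last target. There are 200 camera calls.

TASK

The capstan's ball bearing on the clamped deck panel is half loaded: every other pocket of its brass cage is still empty. Put the three balls that match the ones already in the cage into the three empty pockets, so that each rests on the steel track below; lower them in rather than letting them fall from a height, press on nothing hard (the cage is soft brass and turns a little stiffly in its grease, standing at any angle), and leave the two smaller balls and all else where they are.

Things in the scene. Friction and masses are not known exactly. Their poses are not given: they have to be found in the camera images.
- deck_panel: planked deck panel, 320 x 280 x 22 mm, fixed flat on the bench; origin at the centre of its underside, x along the planks, z up. On its middle is bolted a capstan's bearing seat: steel flange 190 mm across, 10 mm thick, with six bolt heads (6.5 mm high) on an 83 mm radius, on it the steel race, 140 mm across, 8 mm thick. A granite weight stands on its corner at x +115, y -95 mm
- holdfast_top (a point): top of the rusted holdfast that holds the panel down (91 mm over the bench); its shank, 20 mm thick, stands beside the panel at the panel's x +90, y +168 mm, its pad on the panel at x +78, y +116 mm
- race_centre (a point): point on the bearing's upright axis at the height of the steel track on which the balls run (40 mm over the bench). A ball resting in a pocket has its centre 12 mm above this point and 50 mm from the axis; a ball standing on the brass between pockets has it at 28 mm. A steel hub, 63 mm across, fills the inside of the cage, its top 15 mm above this point
- cage_top (a point): point on the bearing's axis level with the cage's top, 16 mm above the track. The cage is a flat brass ring, 66 mm inside and 134 mm outside diameter, 10 mm thick (6 to 16 mm above the track), that turns about the axis with slight drag (0.1 N m: 2 N of push at a pocket) and stays where left. Its angle differs every time and is not measured: look or feel for it
- pocket_circle (a point): the same point as cage_top, for the pockets: six round through-holes of 26 mm diameter in the cage, centres on a circle of 50 mm radius, 60 degrees apart. Every second one (three, 120 degrees apart) is empty; the other three hold 24 mm steel balls that stay in the cage and stand 8 mm proud of its top
- ball_rack: wooden rack, 250 x 62 x 22 mm, fixed on the bench; origin at the centre of its underside, x along its length. Five flat-bottomed round nests, 22 mm across and 4 mm deep, lie on its x axis 44 mm apart (at -88, -44, 0, 44, 88 mm), one ball in each, large and small ones mixed
- ball_a_center (a point): centre of a loose bright steel ball of 24 mm diameter (about 56 g), one of the three that belong in the bearing; in its nest the centre is 30 mm over the bench, 8 mm above the rack's top. Polished: gripped with less than about 20 N it slides between the pads when it is pressed on something
- ball_b_center (a point): centre of a loose bright steel ball of 24 mm diameter (about 56 g), one of the three that belong in the bearing; in its nest the centre is 30 mm over the bench, 8 mm above the rack's top. Polished: gripped with less than about 20 N it slides between the pads when it is pressed on something
- ball_c_center (a point): centre of a loose bright steel ball of 24 mm diameter (about 56 g), one of the three that belong in the bearing; in its nest the centre is 30 mm over the bench, 8 mm above the rack's top. Polished: gripped with less than about 20 N it slides between the pads when it is pressed on something
- small_ball_a_center (a point): centre of a smaller steel ball of 18 mm diameter in a nest of the rack (centre 27 mm over the bench); it does not belong in this bearing and stays where it is
- small_ball_b_center (a point): centre of a smaller steel ball of 18 mm diameter in a nest of the rack (centre 27 mm over the bench); it does not belong in this bearing and stays where it is
- smokestack: upright copper smokestack, 163 mm high, foot 80 mm across, origin under its foot; leave alone
- lighthouse: painted white lighthouse model, 246 mm high, foot 110 mm across, origin under its foot; leave alone
- rasp: steel rasp with wooden handle, 315 mm long, lying flat, x along the blade, origin underneath near its middle; leave alone
- granite_weight: smooth grey granite disc, 66 mm across and 40 mm high, on a corner of the deck panel, origin under its centre; leave alone
- capstan_drum: waisted steel capstan drum, 140 mm across and 130 mm high, upright, origin under its foot; leave alone
- grease_tin: closed round tin, 72 mm across and 62 mm high, origin under its foot; leave alone

How it is judged:
On the way, in this order (a step that is already met when the one before it is completed fails the run):
1. one large ball sits in a pocket of the cage (((horizontal distance between ball_a_center and race_centre between 0.045 and 0.055 m and z of ball_a_center in the frame of race_centre between 0.009 and 0.0155 m) or (horizontal distance between ball_b_center and race_centre between 0.045 and 0.055 m and z of ball_b_center in the frame of race_centre between 0.009 and 0.0155 m) or (horizontal distance between ball_c_center and race_centre between 0.045 and 0.055 m and z of ball_c_center in the frame of race_centre between 0.009 and 0.0155 m))), for 0.2 s.
2. two large balls sit in pockets of the cage ((((horizontal distance between ball_a_center and race_centre between 0.045 and 0.055 m and z of ball_a_center in the frame of race_centre between 0.009 and 0.0155 m) and (horizontal distance between ball_b_center and race_centre between 0.045 and 0.055 m and z of ball_b_center in the frame of race_centre between 0.009 and 0.0155 m)) or ((horizontal distance between ball_a_center and race_centre between 0.045 and 0.055 m and z of ball_a_center in the frame of race_centre between 0.009 and 0.0155 m) and (horizontal distance between ball_c_center and race_centre between 0.045 and 0.055 m and z of ball_c_center in the frame of race_centre between 0.009 and 0.0155 m)) or ((horizontal distance between ball_b_center and race_centre between 0.045 and 0.055 m and z of ball_b_center in the frame of race_centre between 0.009 and 0.0155 m) and (horizontal distance between ball_c_center and race_centre between 0.045 and 0.055 m and z of ball_c_center in the frame of race_centre between 0.009 and 0.0155 m)))), for 0.2 s.
At the end, for the whole second after the job is handed in: all three 24 mm loose balls lie at rest in the cage's pockets on the steel track: each centre 45 to 55 mm from the bearing's axis and 9 to 15.5 mm above the track (horizontal distance between ball_a_center and race_centre between 0.045 and 0.055 m and z of ball_a_center in the frame of race_centre between 0.009 and 0.0155 m and horizontal distance between ball_b_center and race_centre between 0.045 and 0.055 m and z of ball_b_center in the frame of race_centre between 0.009 and 0.0155 m and horizontal distance between ball_c_center and race_centre between 0.045 and 0.055 m and z of ball_c_center in the frame of race_centre between 0.009 and 0.0155 m and linear speed of each of ball_a, ball_b, ball_c below 0.02 m/s); the robot touches nothing.
It fails at once if a smaller ball moved by more than 25 mm (distance of any of small_ball_a_center, small_ball_b_center from where it was at the start of the episode above 0.025 m).
It fails at once if another thing on the bench moved by more than 25 mm (distance of any of smokestack, lighthouse, rasp, granite_weight, capstan_drum, grease_tin from where it was at the start of the episode above 0.025 m).
It fails at once if a ball let fall onto the bearing (faster than 0.7 m/s there: a fall of 25 mm) ((horizontal distance between ball_a_center and race_centre below 0.075 m and z of ball_a_center in the frame of race_centre below 0.05 m and linear speed of ball_a above 0.7 m/s) or (horizontal distance between ball_b_center and race_centre below 0.075 m and z of ball_b_center in the frame of race_centre below 0.05 m and linear speed of ball_b above 0.7 m/s) or (horizontal distance between ball_c_center and race_centre below 0.075 m and z of ball_c_center in the frame of race_centre below 0.05 m and linear speed of ball_c above 0.7 m/s)).
It fails at once if the bearing or panel pressed harder than 40 N by the fingers or by a held ball (contact force between the fingers and deck_panel above 40 N or (contact force between ball_a and deck_panel above 40 N and contact force between the fingers and ball_a above 2 N) or (contact force between ball_b and deck_panel above 40 N and contact force between the fingers and ball_b above 2 N) or (contact force between ball_c and deck_panel above 40 N and contact force between the fingers and ball_c above 2 N)).
It also fails if it takes over 69 s, if anything falls off the work surface, if the arm or the gripper's body presses on something with over 40 N, if the wrist force passes 120 N, or if a joint passes its speed limit or range.

## Working session

There is one attempt and no reset: what is moved stays moved. The work goes in short steps, Python scripts to look and compute and a shell command to move; the robot and the scene stay as the last step left them, time stands still between calls to the robot, and variables do not carry over. Pictures are saved under pics/ and viewed, at most 10 in all, crops included, and the job is handed in when it is done.

```bash
ls; mkdir -p pics
cat > h.py <<'E'
import numpy as np,cv2
from workcell import get_state,eyes,env
from scipy.spatial.transform import Rotation as R
def rot(q): return R.from_quat([q[1],q[2],q[3],q[0]]).as_matrix()
def snap(name,fn,crop=None,scale=1):
    info=eyes.camera_info(name); im=eyes.read_camera(name)
    cv2.imwrite('pics/raw_'+fn,im[:,:,::-1])
    if crop: x,y,w,h=crop; im=im[y:y+h,x:x+w]
    if scale!=1: im=cv2.resize(im,None,fx=scale,fy=scale,interpolation=cv2.INTER_CUBIC)
    cv2.imwrite('pics/'+fn,im[:,:,::-1]); return info
def ray(info,uv):
    f=210/np.tan(np.radians(info['fovy'])/2)
    d=np.array([(uv[0]-info['cx'])/f,(uv[1]-info['cy'])/f,1.])
    return np.array(info['xyz']),rot(info['orientation'])@d
def atz(info,uv,z):
    o,d=ray(info,uv); return o+d*(z-o[2])/d[2]
def px(info,p):
    f=210/np.tan(np.radians(info['fovy'])/2)
    c=rot(info['orientation']).T@(np.array(p)-np.array(info['xyz'])); return c[:2]/c[2]*f+[info['cx'],info['cy']]
E
python3 -c "
from h import *
import pickle
print(get_state())
a=snap('top','top1.png',None,1.4);b=snap('side','side1.png',None,1.4)
print(a,b)
"
```

```text
pics
{'clock': 0.0, 'joint_pos': array([-1.44760851e+00,  3.13985159e-01,  4.49676392e-02,  1.30360825e+00,
       -2.41342468e-05,  1.43123967e+00]), 'qvel': array([-1.21230095e-03,  1.21540192e-03, -1.24663365e-03,  3.58239261e-04,
       -1.86163371e-04, -7.84503705e-05]), 'tau': array([-2.21873506e-05, -4.80629539e+01,  2.98531759e+01,  1.94723869e-02,
       -5.67412928e-05,  2.31205092e-06]), 'tcp_pos': array([ 0.14929156, -0.55476202,  0.2414129 ]), 'orientation': array([-9.14790990e-04,  9.91382656e-01,  1.30994631e-01, -4.58032107e-06]), 'wrist_force': array([-0.36036588,  0.03530511, -0.03783751]), 'ft_torque': array([-0.02827208,  0.04299148,  0.04428061]), 'grip_force': 0.0, 'finger_gap': 0.08516458960426528}
{'fovy': 47.05678032120538, 'cx': 275.9354132653788, 'cy': 203.35329346369517, 'xyz': array([0.32216086, 0.00637371, 1.62413589]), 'orientation': array([ 0.03974983, -0.697803  ,  0.71393472, -0.04228645])} {'fovy': 47.521012790118576, 'cx': 283.5055440304976, 'cy': 200.95096298391724, 'xyz': array([-0.09937431,  1.26606112,  0.92910409]), 'orientation': array([ 0.10270157, -0.19397987,  0.84535975, -0.48702268])}
```

View pics/top1.png

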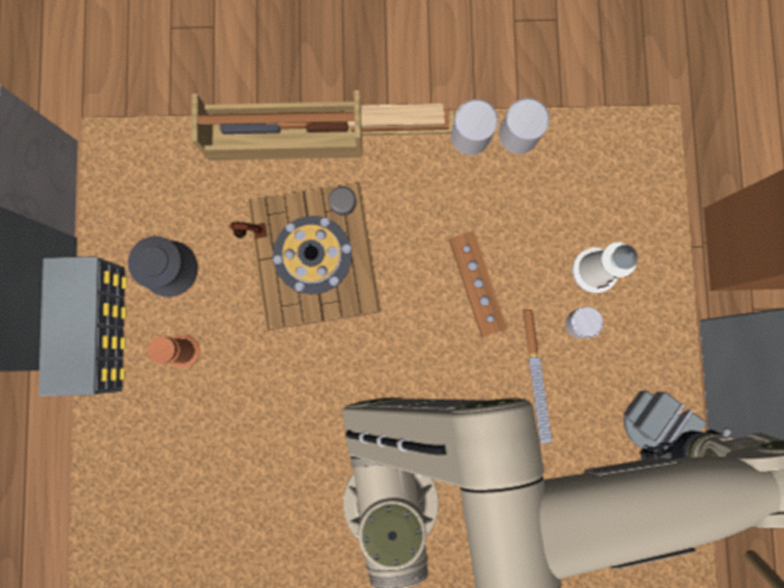

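The deck panel's bearing is at about (313,254) in the enlarged picture. The rack is a diagonal strip from (462,235) to (492,333), with five balls at about (466,248) to (490,319). I'll enlarge both.

```bash
python3 -c "
from h import *
im=cv2.imread('pics/raw_top1.png')
a=im[145:220,185:260];b=im[160:245,315:367]
a=cv2.resize(a,(450,450),interpolation=cv2.INTER_CUBIC);b=cv2.resize(b,(312,510),interpolation=cv2.INTER_CUBIC)
o=np.zeros((510,770,3),np.uint8);o[:450,:450]=a;o[:,455:767]=b
cv2.imwrite('pics/crop1.png',o)
"
```

```text
(no output)
```

View pics/crop1.png

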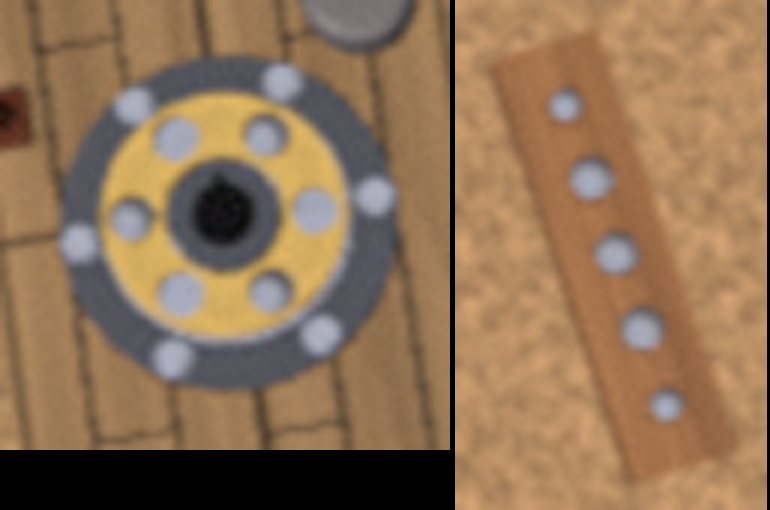

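Three filled pockets show at (178,139), (314,210) and (181,294). The empty, shadowed ones are at (265,135), (131,219) and (270,292), with the hub at (224,214). In the rack the middle three balls, at (592,180), (616,255) and (642,330), are large. The end ones, at (566,106) and (667,405), are small.

```bash
cat > m1.py <<'E'
from h import *
i={'fovy': 47.05678032120538, 'cx': 275.9354132653788, 'cy': 203.35329346369517, 'xyz':[0.32216086, 0.00637371, 1.62413589], 'orientation':[ 0.03974983, -0.697803  ,  0.71393472, -0.04228645]}
A=lambda u,v,z:atz(i,(185+(u+.5)/6-.5,145+(v+.5)/6-.5),z)[:2]
B=lambda u,v,z:atz(i,(315+(u-455+.5)/6-.5,160+(v+.5)/6-.5),z)[:2]
F=np.array([A(178,139,.056),A(314,210,.056),A(181,294,.056)])
E=np.array([A(265,135,.056),A(131,219,.056),A(270,292,.056)])
c=(F.mean(0)+E.mean(0))/2
print('c',c,F.mean(0),E.mean(0))
for P in F,E:
  d=P-c; print(np.round(P,4).tolist(),np.hypot(*d.T).round(4),np.degrees(np.arctan2(d[:,1],d[:,0])).round(1))
S=np.array([B(566,106,.027),B(592,180,.03),B(616,255,.03),B(642,330,.03),B(667,405,.027)])
print(S.round(4).tolist(),np.hypot(*np.diff(S,axis=0).T)); 
d=S[4]-S[0];print(np.degrees(np.arctan2(d[1],d[0])))
s=get_state();print(rot(s['orientation']).round(3).tolist(),eyes.camera_info('wrist'))
E
python3 m1.py
```

```text
c [0.58514268 0.17505245] [0.58540469 0.17440943] [0.58488066 0.17569546]
[[0.6278, 0.1995], [0.5866, 0.1252], [0.5418, 0.1985]] [0.0492 0.0499 0.0493] [ 29.8 -88.3 151.6]
[[0.629, 0.1516], [0.5839, 0.2256], [0.5418, 0.1499]] [0.0497 0.0506 0.0502] [ -28.1   91.4 -149.9]
[[0.5921, -0.1953], [0.5496, -0.2078], [0.5073, -0.2196], [0.4652, -0.2323], [0.4235, -0.245]] [0.04435822 0.04391556 0.04398503 0.04350492]
-163.58261630333894
[[0.966, 0.26, -0.0], [0.26, -0.966, 0.002], [0.0, -0.002, -1.0]] {'fovy': 59.63018520483401, 'cx': 272.19038947665643, 'cy': 211.3540298163983, 'xyz': array([ 0.22792764, -0.53421179,  0.3738746 ]), 'orientation': array([ 0.12754053,  0.7835123 , -0.60003039, -0.09902232])}
```

```bash
m="2.89,-1.543,0.8,0"; 
python3 -m inch '[2.89,-1.543,0.6,0, 2.89,-1.543,0.6,0, 2.89,-1.543,0.6,0, 2.89,-1.543,0.6,0, 2.89,-1.543,0.6,0]' 1 40 
python3 -m inch '[2.89,-1.543,0.6,0, 2.89,-1.543,0.6,0, 2.89,-1.543,0.6,0, 2.89,-1.543,0.6,0, 2.89,-1.543,0.6,0]'
python3 -m inch '[2.89,-1.543,1.2,0, 2.89,-1.543,1.2,0, 2.89,-1.543,1.2,0, 2.89,-1.543,1.2,0, 2.89,-1.543,1.2,0]'
python3 -m inch '[0,0,0,-0.023, 0,0,0,0, 0,0,0,0, 0,0,0,0, 0,0,0,0]'
python3 -c "
from h import *
i=snap('wrist','w1.png',None,1.4);print(i);s=get_state();print(rot(s['orientation']).round(4).tolist())
for p in [(.5921,-.1953,.027),(.5496,-.2078,.03),(.5073,-.2196,.03),(.4652,-.2323,.03),(.4235,-.245,.027)]: print(px(i,p)*1.4)
"
```

```text
clock: 0.52
tcp_pos: [0.2695, -0.4419, 0.2116]
orientation: [-0.0, 0.991, 0.131, -0.0]
wrist_force: [0.6, 0.3, -0.3]
finger_gap: 0.0853
grip_force: 0.0
clock: 0.93
tcp_pos: [0.3891, -0.3297, 0.1817]
orientation: [-0.0, 0.991, 0.131, -0.0]
wrist_force: [-0.0, -0.7, -0.3]
finger_gap: 0.0856
grip_force: 0.0
clock: 1.35
tcp_pos: [0.5086, -0.2177, 0.1214]
orientation: [-0.0, 0.991, 0.131, -0.0]
wrist_force: [0.4, -0.7, 0.2]
finger_gap: 0.0856
grip_force: 0.0
clock: 1.77
tcp_pos: [0.5073, -0.2203, 0.1228]
orientation: [0.0, 0.99, 0.141, 0.0]
wrist_force: [-0.3, 0.1, 0.6]
finger_gap: 0.0854
grip_force: 0.0
{'fovy': 59.63018520483401, 'cx': 272.19038947665643, 'cy': 211.3540298163983, 'xyz': array([ 0.58542556, -0.19777781,  0.25524969]), 'orientation': array([ 0.12922199,  0.7896366 , -0.59196728, -0.09669773])}
[[0.96, 0.2799, 0.0007], [0.2799, -0.96, -0.0007], [0.0005, 0.0009, -1.0]]
[379.70054334 105.52635587]
[379.95126768 212.81517909]
[378.86644734 306.88951268]
[379.76455215 390.68363605]
[380.78506885 461.47994022]
```

View pics/w1.png

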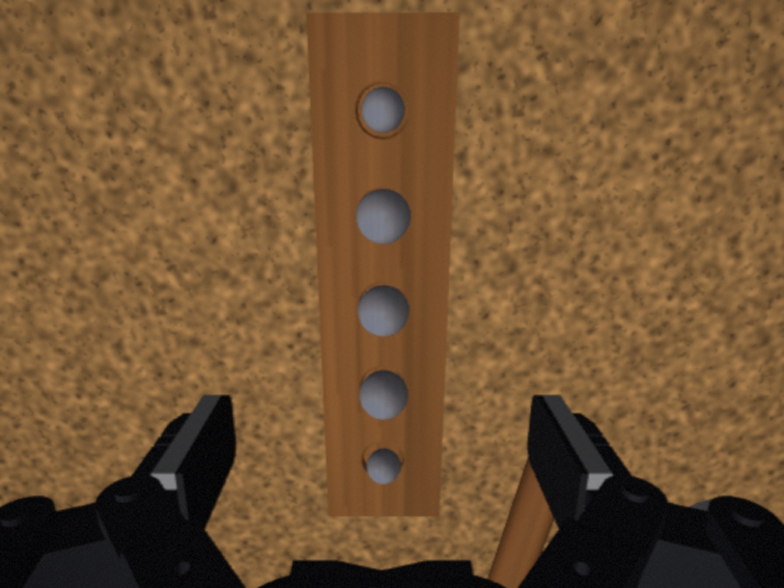

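The five balls sit at rows 109, 216, 310, 394 and 466 on column 383, within about 2 mm of my prediction. The pads are centred on column 381.5. I'll grasp the middle ball.

```bash
python3 -m inch '[-0.1,0,3,0, 0,0,3,0, 0,0,1.8,0, 0,0,0.8,0, 0,0,0.28,0]' 1 40 
python3 -m inch '[0,0,0,0, 0,0,0,0, 0,0,0,0, 0,0,0,0, 0,0,0,0]' -1 40
python3 -m inch '[0,0,0,0, 0,0,0,0, 0,0,0,0, 0,0,0,0, 0,0,0,0]'
python3 -c "
from h import *
i=snap('wrist','w2.png',(60,120,420,300),1.8)"
```

```text
clock: 2.23
tcp_pos: [0.5055, -0.2196, 0.0323]
orientation: [-0.001, 0.99, 0.142, -0.001]
wrist_force: [-0.4, -0.2, 0.7]
finger_gap: 0.0854
grip_force: 0.0
clock: 2.65
tcp_pos: [0.5076, -0.2199, 0.0345]
orientation: [0.001, 0.99, 0.142, 0.001]
wrist_force: [0.3, -1.4, 0.8]
finger_gap: 0.0249
grip_force: 0.8
clock: 3.07
tcp_pos: [0.5076, -0.2199, 0.0344]
orientation: [0.001, 0.99, 0.142, 0.001]
wrist_force: [-0.8, 0.1, 6.1]
finger_gap: 0.0211
grip_force: 39.0
```

View pics/w2.png

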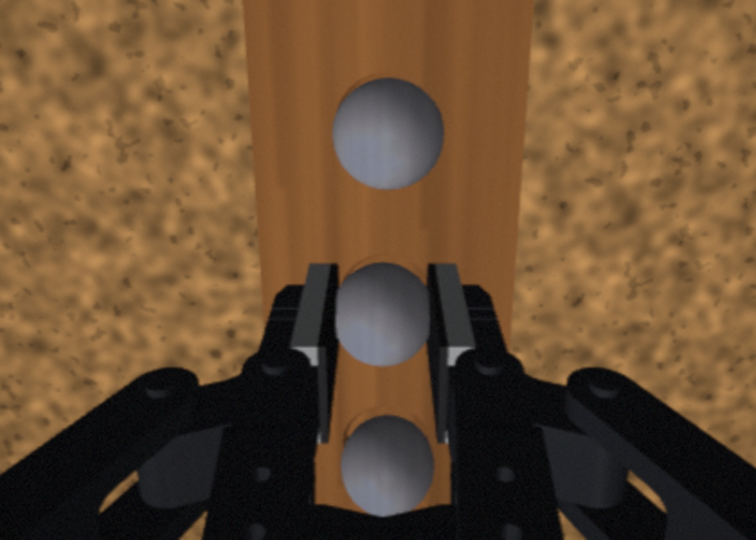

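The upper ball at (388,133) and lower ball at (387,465) are untouched. The middle ball is between the pads at (383,314). The gap reads 21 mm, so I'll lift and check the hold.

```bash
python3 -m inch '[0,0,-0.3,0, 0,0,-0.5,0, 0,0,-1,0, 0,0,-2,0, 0,0,-2,0]'
python3 -m inch '[0,0,-2.0,0, 0,0,-1,0, 0,0,0,0, 0,0,0,0, 0,0,0,0]'
python3 -c "
from h import *
i=snap('wrist','w3.png',(60,120,420,300),1.8)
a=cv2.imread('pics/w3.png');s=snap('side','s3.png',None)
print(s);print(px(s,(.5073,-.2196,.12)))
o=np.zeros((400,790,3),np.uint8);o[:,:390]=cv2.resize(a[180:540,170:521],(390,400))
u,v=px(s,(.5073,-.2196,.12)).astype(int);r=cv2.imread('pics/raw_s3.png')
o[:,395:795]=cv2.resize(r[v-40:v+40,u-40:u+39],(395,400),interpolation=cv2.INTER_CUBIC);cv2.imwrite('pics/c3.png',o)"
```

```text
clock: 3.53
tcp_pos: [0.5061, -0.2189, 0.0919]
orientation: [-0.001, 0.99, 0.142, -0.001]
wrist_force: [0.0, 0.3, -0.7]
finger_gap: 0.021
grip_force: 39.2
clock: 3.95
tcp_pos: [0.5063, -0.2191, 0.1205]
orientation: [-0.0, 0.99, 0.142, -0.001]
wrist_force: [-0.5, -0.0, -0.9]
finger_gap: 0.0212
grip_force: 39.2
{'fovy': 47.521012790118576, 'cx': 283.5055440304976, 'cy': 200.95096298391724, 'xyz': array([-0.09937431,  1.26606112,  0.92910409]), 'orientation': array([ 0.10270157, -0.19397987,  0.84535975, -0.48702268])}
[303.53632788 171.96875744]
```

View pics/c3.png

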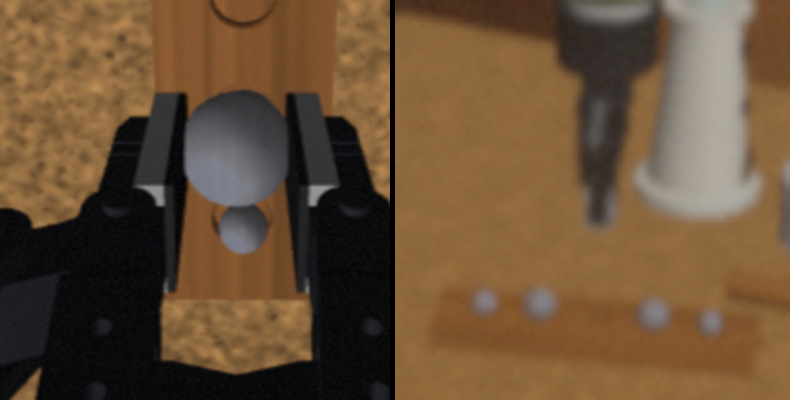

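The ball is held near the tips, about 4.4 mm below the TCP, and has not slipped: its pixel is unchanged. Next I carry it over the bearing.

```bash
python3 -m inch '[0.7,-1.7,0,0, 1.37,-3.436,0,0, 1.37,-3.436,0,0, 1.37,-3.436,0,0, 1.37,-3.436,0,0]'
python3 -m inch '[1.37,-3.436,0,0, 1.37,-3.436,0,0, 1.37,-3.436,0,0, 1.37,-3.436,0,0, 1.37,-3.436,0,0]'
python3 -m inch '[0.7,-1.75,0,-0.1, 0,0,0,-0.1, 0,0,0,-0.06, 0,0,0,0, 0,0,0,0]'
cat > w.py <<'E'
from h import *
import sys
i=snap('wrist',sys.argv[1]+'.png',None,1.4);s=get_state();M=rot(s['orientation']);t=s['tcp_pos'];print(t,np.degrees(np.arctan2(M[1,0],M[0,0])),s['finger_gap'])
import pickle;pickle.dump((i,t,M),open(sys.argv[1]+'.pk','wb'))
E
python3 w.py w4
```

```text
clock: 4.47
tcp_pos: [0.5218, -0.0523, 0.1203]
orientation: [-0.0, 0.99, 0.142, -0.001]
wrist_force: [2.0, 0.2, -0.7]
finger_gap: 0.0212
grip_force: 39.2
clock: 4.88
tcp_pos: [0.5391, 0.132, 0.1203]
orientation: [0.0, 0.99, 0.142, -0.001]
wrist_force: [0.1, 0.8, 0.2]
finger_gap: 0.0213
grip_force: 39.2
clock: 5.3
tcp_pos: [0.541, 0.1491, 0.1204]
orientation: [-0.0, 0.963, 0.269, -0.001]
wrist_force: [-0.4, 0.8, -0.3]
finger_gap: 0.021
grip_force: 39.3
[0.54121638 0.14886556 0.12063337] 31.15885094700454 0.021055799838874296
```

View pics/w4.png

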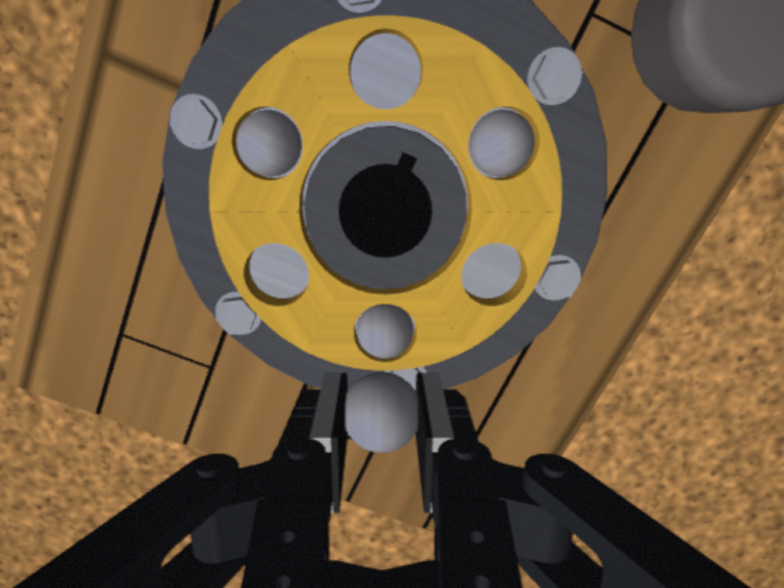

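Seen from close, the shaded spheres at (268,142), (501,142) and (385,330) are the balls already loaded. The flat grey discs at (386,69), (279,271) and (492,271) are the empty pockets with the track showing through. My first reading from the top view was the wrong way round. The held ball is at (381,412). I'll work out positions relative to it.

```bash
cat > m2.py <<'E'
from h import *
import pickle
i,t,M=pickle.load(open('w4.pk','rb'))
P=lambda u,v,z:atz(i,((u+.5)/1.4-.5,(v+.5)/1.4-.5),z)
T=lambda p:(M.T@(p-t)*1000).round(1)
b=P(381,412,t[2]-.0044);print('ball',T(b))
E=np.array([P(386,69,.056),P(492.5,272.5,.056),P(278.5,272,.056)])
F=np.array([P(268,142,.052),P(501,142,.052),P(385,330,.052)])
H=P(385,208,.055)
for n,A in('E',E),('F',F):
  print(n,[T(p) for p in A],A.mean(0)[:2].round(4));d=A-A.mean(0);print(np.hypot(d[:,0],d[:,1]).round(4),np.degrees(np.arctan2(d[:,1],d[:,0])).round(1))
print(H[:2],b[:2]); print('E-ball tool',[T(p)-T(b) for p in E])
E
python3 m2.py
```

```text
ball [-1.9 -0.2  4.4]
E [array([99.4,  1.4, 64.5]), array([25. , 44.1, 64.6]), array([ 25.1, -41.2,  64.6])] [0.5845 0.1734]
[0.0496 0.0494 0.0493] [ 31.2 -89.  151.3]
F [array([ 74.6, -42.7,  68.6]), array([74.7, 44.6, 68.5]), array([-1.4,  1.4, 68.6])] [0.5839 0.1734]
[0.0506 0.0504 0.0507] [  91.1  -28.6 -148.5]
[0.58489635 0.17393614] [0.53949084 0.14809252]
E-ball tool [array([101.3,   1.6,  60.1]), array([26.9, 44.3, 60.2]), array([ 27. , -41. ,  60.2])]
```

The empty pockets are at 31°, -89° and 151°. The current orientation suits the 31° pocket, with the fingers tangential there. I'll move above it and come down close.

```bash
python3 -m inch '[2,0.05,0,0, 3,0.05,0,0, 3,0.06,0,0, 2.13,0,0,0, 0,0,1.0,0]'
python3 -m inch '[0,0,2,0, 0,0,1.0,0, 0,0,0.55,0, 0,0,0,0, 0,0,0,0]'
python3 w.py w5
python3 -c "
from h import *
a=cv2.imread('pics/raw_w5.png');cv2.imwrite('pics/w5c.png',cv2.resize(a[200:380,150:390],(800,600),interpolation=cv2.INTER_CUBIC))"
```

```text
clock: 5.77
tcp_pos: [0.6341, 0.2016, 0.1128]
orientation: [0.0, 0.963, 0.269, 0.003]
wrist_force: [-0.1, 0.1, 0.1]
finger_gap: 0.0211
grip_force: 39.3
clock: 6.18
tcp_pos: [0.6286, 0.1998, 0.0759]
orientation: [0.0, 0.963, 0.269, -0.001]
wrist_force: [-0.1, 0.1, 0.3]
finger_gap: 0.0213
grip_force: 39.3
[0.62920588 0.19997365 0.07661207] 31.237555317829514 0.021403672946049862
```

View pics/w5c.png

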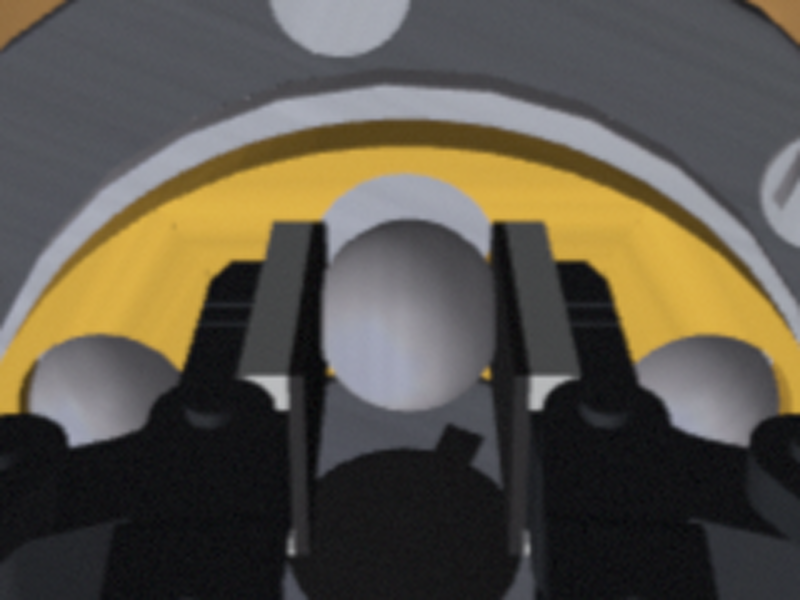

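The ball at (409,315) hangs over the pocket. The pocket's far rim is at (408,172) and the cage's outer edge at (400,146). I'll compute how well it is centred.

```bash
cat > m3.py <<'E'
from h import *
import pickle
i,t,M=pickle.load(open('w5.pk','rb'))
P=lambda u,v,z:atz(i,(150+(u+.5)*.3-.5,200+(v+.5)*.3-.5),z)
T=lambda p:(M.T@(p-t)*1000).round(1)
print('ball',T(P(409,315,t[2]-.0044)));print('rim far-13',T(P(408,173,.056))-[13,0,0]);print('outer-17',T(P(404,146,.056))-[17,0,0])
print('near hub side of pocket +13', T(P(409,376,.056))+[13,0,0])
E
python3 m3.py
```

```text
ball [-2.2  0.   4.4]
rim far-13 [-2.9 -0.1 20.6]
outer-17 [-2.9 -0.7 20.6]
near hub side of pocket +13 [-9.2  0.  20.6]
```

```bash
python3 -m inch '[-0.05,0,0.3,0, 0,0,0.3,0, 0,0,0.15,0, 0,0,0,0, 0,0,0,0]'
python3 -m inch '[0,0,0,0, 0,0,0,0, 0,0,0,0, 0,0,0,0, 0,0,0,0]' -0.15 
python3 -m inch '[0,0,-1,0, 0,0,-2,0, 0,0,-3,0, 0,0,-2,0, 0,0,0,0]'
python3 w.py w6
```

```text
clock: 6.65
tcp_pos: [0.6286, 0.2, 0.0685]
orientation: [0.0, 0.963, 0.27, -0.0]
wrist_force: [-0.8, 0.3, -1.2]
finger_gap: 0.0211
grip_force: 39.3
clock: 7.07
tcp_pos: [0.6288, 0.2, 0.0686]
orientation: [0.0, 0.963, 0.27, 0.0]
wrist_force: [0.3, -0.8, 0.4]
finger_gap: 0.0365
grip_force: 0.0
clock: 7.48
tcp_pos: [0.6317, 0.2006, 0.1549]
orientation: [0.0, 0.963, 0.27, 0.005]
wrist_force: [1.0, -0.3, 1.8]
finger_gap: 0.0365
grip_force: 0.0
[0.63080897 0.20038324 0.15245537] 31.271952039007555 0.03629296613460771
```

View pics/w6.png

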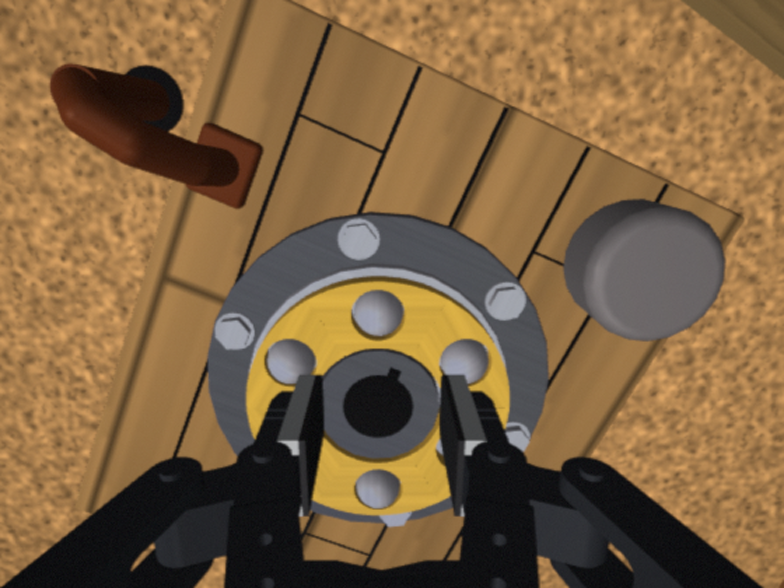

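The ball sits in its pocket at (377,313). The cage has not turned, and the holdfast and weight are clear. Back to the rack for nest 4.

```bash
python3 -m inch '[-1.4,1.1,0,0, -2.82,2.186,0,0, -2.82,2.186,0,0, -2.82,2.186,0,0, -2.82,2.186,0,0]' 1 40
python3 -m inch '[-2.82,2.186,0,0, -2.82,2.186,0,0, -2.82,2.186,0,0, -2.82,2.186,0,0, -2.82,2.186,0,0]'
python3 -m inch '[-2.82,2.186,0,0, -2.82,2.186,0,0, -2.82,2.186,1,0, -1.36,1.08,1,0.087, 0,0,0,0.087]'
python3 -m inch '[0,0,0.7,0.087, 0,0,0,0, 0,0,0,0, 0,0,0,0, 0,0,0,0]'
cat > g.py <<'E'
from h import *
import sys
s=get_state();M=rot(s['orientation']);d=np.array(eval(sys.argv[1]))-s['tcp_pos']
print('tcp',s['tcp_pos'].round(4),'ang',np.degrees(np.arctan2(M[1,0],M[0,0])).round(2),'tool shift cm',(M.T@d*100).round(2))
E
python3 g.py '[.4654,-.2323,.0344]'
```

```text
clock: 7.95
tcp_pos: [0.5699, 0.049, 0.1475]
orientation: [-0.0, 0.963, 0.27, -0.001]
wrist_force: [0.0, -1.1, -1.1]
finger_gap: 0.0849
grip_force: 0.0
clock: 8.37
tcp_pos: [0.5061, -0.1177, 0.1478]
orientation: [-0.0, 0.963, 0.27, -0.001]
wrist_force: [1.0, -0.1, 0.9]
finger_gap: 0.0854
grip_force: 0.0
clock: 8.78
tcp_pos: [0.4608, -0.2355, 0.1262]
orientation: [-0.001, 0.984, 0.18, -0.001]
wrist_force: [-0.1, 1.3, -0.2]
finger_gap: 0.0851
grip_force: 0.0
clock: 9.2
tcp_pos: [0.4635, -0.2325, 0.1217]
orientation: [0.0, 0.99, 0.143, 0.0]
wrist_force: [0.3, -0.3, 0.6]
finger_gap: 0.0855
grip_force: 0.0
tcp [ 0.4635 -0.2325  0.1217] ang 16.44 tool shift cm [0.18 0.03 8.73]
```

```bash
python3 -m inch '[0.18,0.03,3,0, 0,0,3,0, 0,0,1.7,0, 0,0,0.8,0, 0,0,0.23,0]'
python3 -m inch '[0,0,0,0, 0,0,0,0, 0,0,0,0, 0,0,0,0, 0,0,0,0]' -1 40
python3 -m inch '[0,0,0,0, 0,0,0,0, 0,0,0,0, 0,0,0,0, 0,0,0,0]'
python3 -m inch '[0,0,-0.3,0, 0,0,-0.5,0, 0,0,-1,0, 0,0,-2,0, 0,0,-2,0]'
python3 -m inch '[0,0,-2.0,0, 0,0,-1,0, 0,0,0,0, 0,0,0,0, 0,0,0,0]'
python3 g.py '[.5868,.1240,.12]'
```

```text
clock: 9.62
tcp_pos: [0.4644, -0.2317, 0.0329]
orientation: [-0.001, 0.99, 0.143, -0.001]
wrist_force: [0.4, 0.6, 0.4]
finger_gap: 0.0854
grip_force: 0.0
clock: 10.03
tcp_pos: [0.4658, -0.2331, 0.0351]
orientation: [0.001, 0.99, 0.142, 0.001]
wrist_force: [-0.2, -0.2, 0.2]
finger_gap: 0.0258
grip_force: 0.0
clock: 10.45
tcp_pos: [0.4657, -0.233, 0.0351]
orientation: [0.001, 0.99, 0.142, 0.001]
wrist_force: [0.1, 1.0, 6.6]
finger_gap: 0.0208
grip_force: 38.9
clock: 10.87
tcp_pos: [0.4645, -0.2322, 0.0927]
orientation: [-0.001, 0.99, 0.142, -0.001]
wrist_force: [1.0, 0.1, 0.1]
finger_gap: 0.0213
grip_force: 39.2
clock: 11.28
tcp_pos: [0.4646, -0.2322, 0.1213]
orientation: [-0.0, 0.99, 0.142, -0.001]
wrist_force: [0.0, 0.0, -1.4]
finger_gap: 0.0214
grip_force: 39.2
tcp [ 0.4646 -0.2322  0.1213] ang 16.32 tool shift cm [ 21.74 -30.75   0.14]
```

```bash
python3 -m inch '[0.99,-1.4,0,0, 1.976,-2.795,0,0, 1.976,-2.795,0,0, 1.976,-2.795,0,0, 1.976,-2.795,0,0]'
python3 -m inch '[1.976,-2.795,0,0, 1.976,-2.795,0,0, 1.976,-2.795,0,0, 1.976,-2.795,0,0, 1.976,-2.795,0,0]'
python3 -m inch '[1.976,-2.795,0,0, 0.99,-1.4,0,-0.082, 0,0,0,0, 0,0,0,0, 0,0,0,0]'
python3 g.py '[.5868,.1240,.0766]'
```

```text
clock: 11.7
tcp_pos: [0.5144, -0.0853, 0.1206]
orientation: [-0.001, 0.99, 0.141, -0.001]
wrist_force: [1.1, 0.4, 0.4]
finger_gap: 0.0212
grip_force: 39.2
clock: 12.12
tcp_pos: [0.5699, 0.0767, 0.1204]
orientation: [-0.0, 0.99, 0.142, -0.001]
wrist_force: [0.8, -0.5, -1.1]
finger_gap: 0.0211
grip_force: 39.2
clock: 12.53
tcp_pos: [0.5863, 0.1231, 0.1208]
orientation: [0.0, 0.983, 0.182, -0.001]
wrist_force: [0.4, -0.1, -2.2]
finger_gap: 0.0212
grip_force: 39.2
tcp [0.5863 0.1231 0.1208] ang 20.96 tool shift cm [ 0.09 -0.07  4.42]
```

```bash
python3 -m inch '[0.09,-0.07,1.5,0, 0,0,1.7,0, 0,0,0.9,0, 0,0,0.3,0, 0,0,0,0]'
python3 w.py w7
python3 -c "
from h import *
a=cv2.imread('pics/raw_w7.png');cv2.imwrite('pics/w7c.png',cv2.resize(a[180:360,150:390],(800,600),interpolation=cv2.INTER_CUBIC))"
```

```text
clock: 12.95
tcp_pos: [0.5869, 0.1235, 0.0771]
orientation: [-0.0, 0.983, 0.182, -0.001]
wrist_force: [0.1, -0.4, 0.3]
finger_gap: 0.0213
grip_force: 39.3
[0.58768141 0.12373106 0.07802406] 20.935557842948697 0.0211082561340381
```

View pics/w7c.png

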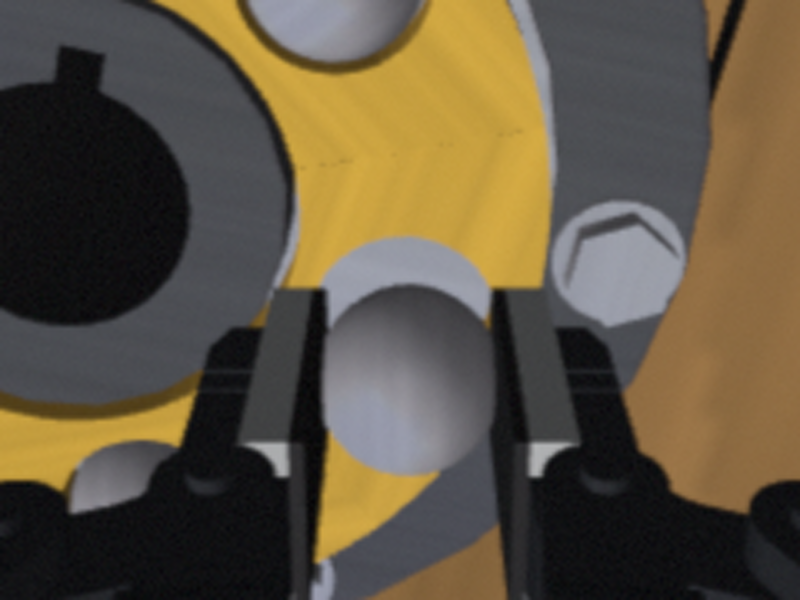

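The ball at (409,380) hangs over the pocket, whose far rim is at (406,236). This looks almost the same as the first placing. I'll check the numbers.

```bash
cat > m4.py <<'E'
from h import *
import pickle,sys
n,y0,b,r=sys.argv[1],int(sys.argv[2]),eval(sys.argv[3]),eval(sys.argv[4])
i,t,M=pickle.load(open(n+'.pk','rb'))
P=lambda u,v,z:atz(i,(150+(u+.5)*.3-.5,y0+(v+.5)*.3-.5),z)
T=lambda p:(M.T@(p-t)*1000).round(1)
print('ball',T(P(*b,t[2]-.0046)),'pocket',T(P(*r,.056))-[13,0,0])
E
python3 m4.py w7 180 '(409,380)' '(406,236)'; python3 g.py '[.5876,.1237,.0685]'
```

```text
ball [-2.1  0.2  4.6] pocket [-3.1 -0.2 22. ]
tcp [0.5877 0.1237 0.078 ] ang 20.94 tool shift cm [-0.01  0.    0.95]
```

```bash
python3 -m inch '[-0.1,-0.03,0.3,0, 0,0,0.3,0, 0,0,0.2,0, 0,0,0.1,0, 0,0,0,0]'
python3 -m inch '[0,0,0,0, 0,0,0,0, 0,0,0,0, 0,0,0,0, 0,0,0,0]' -0.15 
python3 -m inch '[0,0,-1,0, 0,0,-2,0, 0,0,-2,0, 0,0,-0.5,0, 0,0,0,0]'
python3 w.py w8; python3 g.py '[.5498,-.2075,.12]'
```

```text
clock: 13.42
tcp_pos: [0.5869, 0.1245, 0.0691]
orientation: [0.0, 0.983, 0.182, -0.0]
wrist_force: [0.6, 0.1, -1.1]
finger_gap: 0.0211
grip_force: 39.2
clock: 13.83
tcp_pos: [0.5871, 0.1245, 0.0693]
orientation: [0.0, 0.983, 0.182, 0.0]
wrist_force: [-0.2, 0.9, -0.0]
finger_gap: 0.036
grip_force: 0.0
clock: 14.25
tcp_pos: [0.5887, 0.1246, 0.1267]
orientation: [0.0, 0.983, 0.182, 0.002]
wrist_force: [-0.4, -0.3, -0.1]
finger_gap: 0.0363
grip_force: 0.0
[0.58771753 0.12451078 0.12511096] 21.01505744658069 0.03628974903364508
tcp [0.5877 0.1245 0.1251] ang 21.02 tool shift cm [-15.45  29.63   0.5 ]
```

```bash
python3 -m inch '[-0.77,1.48,0,0, -1.545,2.963,0,0, -1.545,2.963,0,0, -1.545,2.963,0,0, -1.545,2.963,0,0]' 1 40
python3 -m inch '[-1.545,2.963,0,0, -1.545,2.963,0,0, -1.545,2.963,0,0, -1.545,2.963,0,0, -1.545,2.963,0,0]'
python3 -m inch '[-0.77,1.48,0.5,0.081, 0,0,0,0, 0,0,0,0, 0,0,0,0, 0,0,0,0]'
python3 g.py '[.5498,-.2075,.0344]'
```

```text
clock: 14.72
tcp_pos: [0.5686, -0.0259, 0.1227]
orientation: [-0.0, 0.983, 0.183, -0.001]
wrist_force: [0.7, -0.9, 0.4]
finger_gap: 0.0853
grip_force: 0.0
clock: 15.13
tcp_pos: [0.5497, -0.1921, 0.1227]
orientation: [-0.001, 0.983, 0.182, -0.001]
wrist_force: [-0.3, -0.0, -0.3]
finger_gap: 0.0856
grip_force: 0.0
clock: 15.55
tcp_pos: [0.5489, -0.2061, 0.1188]
orientation: [-0.0, 0.99, 0.144, -0.0]
wrist_force: [0.2, 0.6, 0.0]
finger_gap: 0.0857
grip_force: 0.0
tcp [ 0.5489 -0.2061  0.1188] ang 16.5 tool shift cm [0.06 0.17 8.44]
```

```bash
python3 -m inch '[0.06,0.17,3,0, 0,0,3,0, 0,0,1.5,0, 0,0,0.7,0, 0,0,0.22,0]'
python3 -m inch '[0,0,0,0, 0,0,0,0, 0,0,0,0, 0,0,0,0, 0,0,0,0]' -1 40
python3 -m inch '[0,0,0,0, 0,0,0,0, 0,0,0,0, 0,0,0,0, 0,0,0,0]'
python3 -m inch '[0,0,-0.3,0, 0,0,-0.5,0, 0,0,-1,0, 0,0,-2,0, 0,0,-2,0]'
python3 -m inch '[0,0,-2.0,0, 0,0,-1,0, 0,0,0,0, 0,0,0,0, 0,0,0,0]'
python3 g.py '[.5407,.1992,.12]'
```

```text
clock: 15.97
tcp_pos: [0.5493, -0.2072, 0.0336]
orientation: [-0.001, 0.99, 0.143, -0.001]
wrist_force: [-0.3, -0.8, -0.3]
finger_gap: 0.0856
grip_force: 0.0
clock: 16.38
tcp_pos: [0.5507, -0.2093, 0.036]
orientation: [0.001, 0.99, 0.142, 0.001]
wrist_force: [-0.1, 0.3, -0.3]
finger_gap: 0.0255
grip_force: 0.0
clock: 16.8
tcp_pos: [0.5507, -0.2093, 0.0359]
orientation: [0.001, 0.99, 0.142, 0.001]
wrist_force: [-1.2, -0.4, 6.0]
finger_gap: 0.021
grip_force: 39.0
clock: 17.22
tcp_pos: [0.5493, -0.2086, 0.0933]
orientation: [-0.001, 0.99, 0.142, -0.001]
wrist_force: [0.5, -0.6, -0.7]
finger_gap: 0.0211
grip_force: 39.2
clock: 17.63
tcp_pos: [0.5495, -0.2086, 0.1219]
orientation: [-0.0, 0.99, 0.142, -0.001]
wrist_force: [0.0, 0.1, -0.8]
finger_gap: 0.0218
grip_force: 39.2
tcp [ 0.5495 -0.2086  0.1219] ang 16.37 tool shift cm [ 10.66 -39.37   0.22]
```

```bash
python3 -m inch '[0.48,-1.79,0,0, 0.969,-3.58,0,0, 0.969,-3.58,0,0, 0.969,-3.58,0,0, 0.969,-3.58,0,0]'
python3 -m inch '[0.969,-3.58,0,0, 0.969,-3.58,0,0, 0.969,-3.58,0,0, 0.969,-3.58,0,0, 0.969,-3.58,0,0]'
python3 -m inch '[0.969,-3.58,0,0, 0.48,-1.79,0,0, 0,0,0,-0.11, 0,0,0,-0.11, 0,0,0,-0.11]'
python3 -m inch '[0,0,0,-0.11, 0,0,0,-0.11, 0,0,0,-0.11, 0,0,0,-0.11, 0,0,0,0]'
python3 g.py '[.5412,.1994,.0766]'
```

```text
clock: 18.05
tcp_pos: [0.5451, -0.0406, 0.1213]
orientation: [-0.001, 0.99, 0.142, -0.001]
wrist_force: [1.1, 0.0, -0.9]
finger_gap: 0.0213
grip_force: 39.2
clock: 18.47
tcp_pos: [0.5411, 0.1449, 0.1213]
orientation: [0.0, 0.99, 0.142, -0.001]
wrist_force: [0.5, 0.5, -0.1]
finger_gap: 0.0212
grip_force: 39.2
clock: 18.88
tcp_pos: [0.5399, 0.1995, 0.121]
orientation: [-0.0, 0.952, 0.306, -0.002]
wrist_force: [0.6, 0.2, -0.3]
finger_gap: 0.0212
grip_force: 39.3
clock: 19.3
tcp_pos: [0.5402, 0.1987, 0.1212]
orientation: [-0.0, 0.863, 0.505, -0.002]
wrist_force: [0.4, -0.7, -0.3]
finger_gap: 0.021
grip_force: 39.3
tcp [0.5402 0.1987 0.1212] ang 60.65 tool shift cm [0.12 0.07 4.46]
```

```bash
python3 -m inch '[0.12,0.07,1.5,0, 0,0,1.7,0, 0,0,0.9,0, 0,0,0.3,0, 0,0,0,0]'
python3 w.py w9
python3 -c "
from h import *
a=cv2.imread('pics/raw_w9.png');b=cv2.imread('pics/raw_w8.png')
o=np.zeros((600,800,3),np.uint8)
o[:,:420]=cv2.resize(a[180:360,210:336],(420,600),interpolation=cv2.INTER_CUBIC)
o[:420,425:800]=cv2.resize(b[180:390,180:365],(375,420),interpolation=cv2.INTER_CUBIC);cv2.imwrite('pics/w9c.png',o)"
```

```text
clock: 19.72
tcp_pos: [0.5412, 0.1993, 0.0775]
orientation: [-0.0, 0.864, 0.503, -0.002]
wrist_force: [-0.3, -0.6, -0.4]
finger_gap: 0.0209
grip_force: 39.3
[0.54198793 0.19947068 0.07844008] 60.432979010632444 0.021280235949730733
```

View pics/w9c.png

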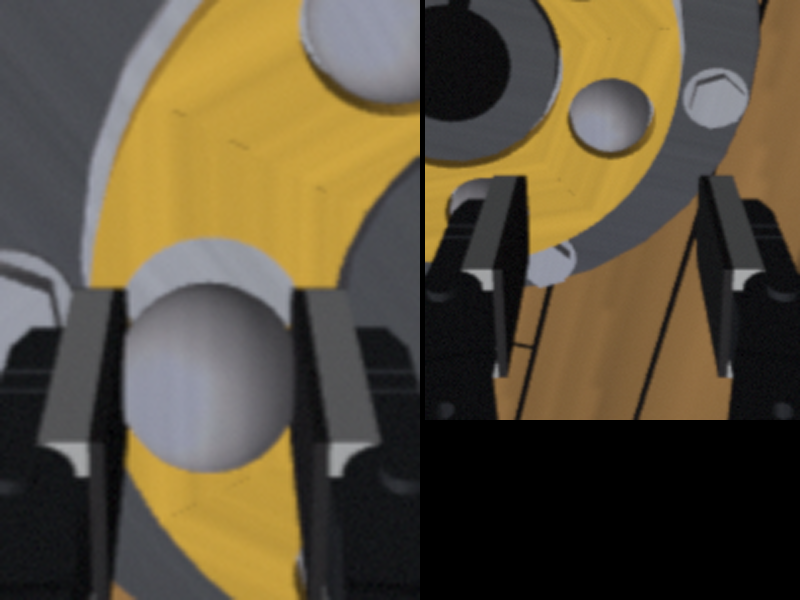

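The right half shows the second ball seated at (611,115). In the left half the third ball at (208,378) hangs over the last pocket, rim top at (210,237), centred to within about 1 mm. I'll lower and release it as before.

```bash
python3 m4.py w9 180 '(408,378)' '(410,237)'
python3 -m inch '[-0.1,0.05,0.3,0, 0,0,0.3,0, 0,0,0.2,0, 0,0,0.1,0, 0,0,0,0]'
python3 -m inch '[0,0,0,0, 0,0,0,0, 0,0,0,0, 0,0,0,0, 0,0,0,0]' -0.15 
python3 -m inch '[0,0,-1,0, 0,0,-2,0, 0,0,-2,0, 0,0,-0.5,0, 0,0,0,0]'
python3 -m inch '[-3,0,-1,0, -3,0,-1,0, -3,0,-1,0, 0,0,0,0, 0,0,0,0]'
cat > chk.py <<'E'
from h import *
i=snap('wrist','w10.png');a=cv2.imread('pics/raw_w10.png');c=np.array([.5845,.1736])
hsv=cv2.cvtColor(a,cv2.COLOR_BGR2GRAY)
for k in range(6):
  t=np.radians(31+60*k);q=px(i,(*(c+.05*np.array([np.cos(t),np.sin(t)])),.052)).round().astype(int)
  w=hsv[max(q[1]-9,0):q[1]+10,max(q[0]-9,0):q[0]+10]; print(31+60*k,q,w.mean().round(1) if w.size else None,w.std().round(1) if w.size else None)
E
python3 chk.py
```

```text
ball [-1.4 -0.9  4.6] pocket [-3.  -0.6 22.4]
clock: 20.18
tcp_pos: [0.5423, 0.1985, 0.0699]
orientation: [0.0, 0.864, 0.504, -0.0]
wrist_force: [-0.3, 0.8, -0.2]
finger_gap: 0.0213
grip_force: 39.3
clock: 20.6
tcp_pos: [0.5425, 0.1985, 0.0701]
orientation: [0.0, 0.864, 0.504, 0.0]
wrist_force: [-0.6, -0.1, -0.2]
finger_gap: 0.036
grip_force: 0.0
clock: 21.02
tcp_pos: [0.544, 0.1989, 0.1274]
orientation: [0.001, 0.864, 0.504, 0.002]
wrist_force: [0.7, 0.0, 0.2]
finger_gap: 0.0364
grip_force: 0.0
clock: 21.43
tcp_pos: [0.4975, 0.1192, 0.1549]
orientation: [-0.0, 0.864, 0.503, 0.0]
wrist_force: [0.7, 0.0, 0.2]
finger_gap: 0.0365
grip_force: 0.0
31 [403 -10] None None
91 [314  -9] 111.9 14.3
151 [271  73] 121.3 17.5
211 [311 145] 132.0 11.9
271 [389 145] 137.6 4.4
331 [437  71] 134.6 3.1
```

```bash
cat > chk2.py <<'E'
from h import *
import pickle
c=np.array([.5840,.1734])
def run(i,fn,A):
  a=cv2.imread(fn);h=cv2.cvtColor(a,cv2.COLOR_BGR2HSV);g=cv2.cvtColor(a,cv2.COLOR_BGR2GRAY)
  m=(h[:,:,1]<90).astype(np.uint8)
  for k in A:
    t=np.radians(k);p=(*(c+.05*np.array([np.cos(t),np.sin(t)])),.052);q=px(i,p);r=np.linalg.norm(px(i,np.array(p)+[0,.012,0])-q)
    u,v=q.round().astype(int)
    n,l,s,ce=cv2.connectedComponentsWithStats(m); L=l[v,u]
    print(k,q.round(1),'r',r.round(1),'blob',ce[L].round(1),s[L][2:],'rows',g[v-12:v+13:4,u],'cols',g[v,u-12:u+13:4])
i,t,M=pickle.load(open('w4.pk','rb'));print('w4');run(i,'pics/raw_w4.png',[31,-89,151,91,-29,-149])
print('now');run(eyes.camera_info('wrist'),'pics/raw_w10.png',[151,-149,-89,-29])
E
python3 chk2.py
```

```text
w4
31 [275.4  50. ] r 24.7 blob [274.8  50.2] [  51   55 2208] rows [146 146 147 144 145 146 148] cols [147 146 141 144 144 147 147]
-89 [350.7 193.8] r 20.5 blob [350.5 193.1] [  42   40 1326] rows [148 148 150 154 150 152 150] cols [152 152 152 154 155 152 149]
151 [198.4 193.2] r 21.7 blob [198.6 193.2] [  43   40 1348] rows [151 152 156 153 151 158 149] cols [153 152 153 153 154 155 156]
91 [192.6 101.5] r 24.1 blob [192.  101.6] [  49   51 1913] rows [104 112 129 131 131 139 139] cols [149 146 140 131 116  98  79]
-29 [357.6 102.1] r 22.6 blob [357.4 101.7] [  47   51 1852] rows [132 141 148 147 147 147 149] cols [145 149 147 147 151 137 124]
-149 [274.3 234.3] r 20.1 blob [274.3 236.1] [  44   38 1287] rows [ 92 107 124 137 148 147 148] cols [148 143 144 137 124 108  87]
now
151 [270.2  75.5] r 21.3 blob [269.8  74.3] [  43   46 1546] rows [128 133 135 134 128 120 106] cols [140 140 136 134 115  99  78]
-149 [310.1 147.4] r 18.8 blob [309.8 145.8] [  39   39 1203] rows [126 139 141 139 140 140 127] cols [145 139 142 139 137 120  96]
-89 [388.5 146.6] r 18.4 blob [389.4 145. ] [  39   39 1177] rows [136 140 138 140 142 137 120] cols [136 138 138 140 140 137 121]
-29 [436.8  73.8] r 20.3 blob [438.   71.4] [  42   46 1406] rows [132 136 138 135 139 129 118] cols [134 135 134 135 134 133 120]
```

The last pocket now shows a shaded sphere centred within about 1 px of where a seated ball should appear. The gripper is clear, so I'm handing in.

```bash
python3 -c "
from workcell import env
print(env.hand_in())"
```

```text
the job is handed in; nothing more can be done
None
```

I put the three 24 mm balls into the three empty pockets and handed the job in at about 21.5 s; the hand-in gave no verdict. I saw the first two seated in pictures, and checked the third only by image code, with no picture views left.

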